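# Gauge a glass sample cell with the low-force caliper

### The arm

A 6-joint arm with a two-finger parallel gripper is mounted at the origin on the work surface. World frame = base frame: x ahead of the robot, y to its left, z up, the work surface at z = 0. Lengths are in m, angles in degrees, forces in N, time in s.
With the tool pointing down it reaches from about 0.275 to 0.85 m from the base axis. Payload 19 kg.
Tool frame: the origin (TCP) lies on the centre line of the jaws, within the pads' length; the fingertips stand 11 mm ahead of it and the grasp point (between the pads) lies 8 mm behind it; z points along the fingers, y is the direction in which the jaws open and shut (so a half turn about z gives the same grasp; the last joint's range is limited). The gripper opens to 85 mm and grips with 20 to 120 N. Pads are 22 mm wide; open, the fingers measure 114 mm over their backs; the gripper's body (76 mm by 85 mm) begins 54 mm behind the grasp point. The pads swing forward as they close: fully open they stand 13 mm farther back than shut.
Start: joints at [62.682, 8.623, 82.357, -0, 89.026, -7.678], TCP at [0.193, 0.542, 0.242] pointing down, gripper open.
Joint ranges: [-160.23, 160.23], [-39.13, 120.54], [6.94, 153.29], [-79.49, 259.48], [9.18, 160.14], [-161.06, 161.06]. Speed limits (degrees/s): [108.29, 108.29, 127.2, 172.46, 172.46, 172.46].

### API

Orientations are given as [roll, pitch, yaw] about the fixed x, y, z axes, in that order (R = Rz(yaw) Ry(pitch) Rx(roll)).
In Python, from plant import ctrl gives the robot as it stands.
- The arm moves only by the tool send_rows, never from a script. Its argument "increments" is a list of rows, each a list of 5 numbers: the opening, from 0 (shut) to 1 (fully open), then the shift along the tool's x, y, z in units of 25 mm (1.0 is 25 mm), then the turn about the tool's z in units of 10 degrees (1.0 is 10 degrees). In form: [[claw, dx, dy, dz, spin], ...]. A call has 1 to 10 rows; each row is the pose to reach, as a shift and turn from the pose commanded when the call began, along the tool's axes at that moment; what a row does not reach only later rows make up. A row lasts 1/8 s, in which the tool goes at most 62.5 mm and 10.7 degrees, less where a joint would pass 70% of its speed; a pose out of reach is approached as far as the arm can. A call with a gripper value outside its range is refused whole. The fingers move at their own pace and stop on an object; "grip_force" is the grip in N (left out, the last holds). Time passes only in rows, so rows that repeat a pose let the fingers close. It gives the time, the measured TCP pose, the force and the opening at its end, in the units of the state.
- ctrl.get_obs(): the state, without advancing time (a new reading comes with each control period).
- ctrl.capture(name): name is "scene" or "top"; returns the picture (400x640x3 uint8, blue, green, red); there is no depth.
- ctrl.camera_model(name): a dict with "fx", "fy", "cx", "cy" (pixels), "R" (3x3) and "t" (3): a world point X has camera coordinates R X + t. Camera axes: x right, y down, z forward; pixel columns grow to the right and rows downward; lengths in m; the calibration is good to about 2 mm. A picture is of the moment at which its call begins. camera_model takes no time and is no camera call.
- ctrl.close_job(): hands the job in, once; it reports no verdict.
The state is a dict: "time_s": time; "joints": joint angles; "joint_vel": joint speeds; "effort": joint torques, N m; "eef_pos": TCP position; "tcp_rot": TCP orientation; "ft_force": force on the tool from outside, world axes, zero at the start; "moment": the same for the moment, N m; "grip_width": opening from 0.0 (shut) to 1.0 (fully open).
Only numpy, scipy, OpenCV 4.12 (cv2) and the standard library are available. Lean on these libraries where they do the work, as an engineer would, in place of code of your own. Each camera call takes 0.05 s, during which the arm holds its last target.

### The job

Take the plain straight glass sample cell off its drying peg, gripping it lightly, and stand it gently, mouth down as it hung, on the base of the caliper stand between the open jaws, and let go of it. Then slide the caliper shut until both jaws bear on the glass and the sprung jaw has given by about 3 mm, never driving it back onto its stop, and leave it closed like that. Leave the other glassware and the other things on the bench where they are.

Things in the scene. Friction and masses are not known exactly. Their poses are not given: they have to be found in the camera images.
- cell: Sample cell: plain straight clear-glass tube, 28 mm outside, 24 mm bore, 75 mm long, closed flat end, 27 to 44 g. It hangs mouth down on a leaning peg. Origin: centre of the mouth rim; z along the tube to the closed end (up when it stands mouth down). Fragile: no pad may press it with over 50 N, and knocks or pressing on rack or stand of over 50 N break it.
- rack: Dark grey drying rack, fixed. Board 172 x 290 mm, sloping 35 deg, low edge at the rack's -x, top edge 131 mm high. Two rows of 3 pegs at y = -85, 0, 85 mm, square to the board, so leaning along (-0.574, 0, 0.819). Peg 13 mm thick, 65 mm long, with a collar 40 mm wide, 6 mm high. Glass hangs in the upper row, rims on the collars; the lower row, 82 mm down-slope, is empty. Origin: bench level.
- cylinder: Small glass measuring cylinder hung on the same row, 28 mm tube with white rings, 104 mm long, with a 48 mm wide foot at the closed (upper) end. Origin: centre of the mouth. Leave it.
- flask: Small conical glass flask hung on the same row, 28 mm neck, 52 mm wide at the closed (upper) end, 85 mm long. Origin: centre of the mouth. Leave it. The three pieces can hang in any order.
- stand: Caliper stand, fixed: grey base plate 130 (x) x 290 (y) mm, flat top (the cell stands there) at z = 12 mm. Origin: bench level, plate centre. Caliper lies flat: beam along y at x = 33 mm, z = 34 mm; 5 mm thick jaws reach from it to x = -27 mm. Fixed jaw's face: y = 75 mm, looks to -y. Cell's place: x about -6 mm (-20 to 4 will do; the jaw's block begins at x = 18). Clamps 44 mm high.
- fixed_face (a point): Point on the fixed jaw's measuring face, where the cell should touch: stand frame (-6, 75, 34) mm. Its axes are the stand's.
- jaw_face (a point): Same point on the sprung jaw's measuring face, which looks to +y of the stand; the cell goes between fixed_face and this. Axes are the stand's.
- slider_grip (a point): Grip point of the slider: black housing 42 mm wide (x), 70 mm long (y), 18 mm thick (z 25 to 43 mm above the bench), riding on the beam, pinched from above across x or pushed on its end. The point lies at mid-thickness (z = 34 mm), 8 mm to the -y side of the housing's centre. Axes are the stand's. Move it to the stand's +y to close.
- slider (a joint): Caliper opening in m: distance between the measuring faces while the sprung jaw is not pushed back; 0 is shut, 0.075 fully open. It starts 0.050 to 0.066. It slides with 7 N of friction and stays where it is left.
- jaw (a joint): How far the sprung jaw is pushed back into the slider, in m: 0 free, 0.008 on its stop. Its block rides on the beam ahead of the housing; the 8 mm gap between them closes as it gives. Spring: 0.8 N plus 0.8 N per mm. With the 28 mm cell held, slider + jaw = about 0.028.
- beaker: Small glass beaker standing on the bench, 68 mm wide, 85 mm tall. Origin: underside. Leave it.
- tip_box: Clear pipette-tip box, 85 x 125 x 55 mm, on the bench. Origin: underside. Leave it.
- pipette: White and grey pipette lying on the bench, about 250 mm long, 34 mm high. Origin: underside, near its middle; x towards the tip. Leave it.
There are look-alikes about, which are no part of the job. What is shaped like the cell but green, pink or turquoise is not meant.

How it is judged (in metres and radians):
On the way:
1. the cell stands mouth down on the stand's base between the open jaws, let go (angle between cell's own z axis and vertical below 0.1 rad and z of cell in the frame of stand between 0.009 and 0.016 m and x of cell in the frame of stand between -0.024 and 0.01 m and y of cell in the frame of fixed_face below -0.012 m and y of cell in the frame of jaw_face above 0.012 m and contact force between the fingers and cell below 0.1 N and value of joint jaw below 0.0008 m), for 0.2 s.
At the end, for the whole second after the job is handed in: The cell stands upright, mouth down (within 6 deg), on the stand's base, between the two jaws and touching both, at rest, and the sprung jaw stays pushed back by 1 to 6 mm (angle between cell's own z axis and vertical below 0.1 rad and z of cell in the frame of stand between 0.009 and 0.016 m and x of cell in the frame of stand between -0.024 and 0.01 m and y of cell in the frame of fixed_face above -0.0175 m and y of cell in the frame of jaw_face below 0.0175 m and value of joint jaw between 0.001 and 0.006 m and linear speed of cell below 0.02 m/s).
It fails at once if the cell is gripped too hard (over 50 N a pad) (contact force between the fingers and cell above 100 N).
It fails at once if the cell is knocked or pressed on the stand or the rack with over 50 N, brought down on it faster than 100 mm/s, or dropped onto it from over 8 mm (contact force between cell and stand above 50 N or contact force between cell and rack above 50 N or (contact force between the fingers and cell above 5 N and horizontal distance between cell and fixed_face below 0.06 m and z of cell in the frame of stand below 0.018 m and linear speed of cell above 0.1 m/s) or (contact force between the fingers and cell below 0.1 N and horizontal distance between cell and fixed_face below 0.06 m and z of cell in the frame of stand above 0.02 m)).
It fails at once if the cell is tipped over (angle between cell's own z axis and vertical above 1.2 rad).
It fails at once if the sprung jaw is driven back onto its stop (over 7.2 mm) (value of joint jaw above 0.0072 m).
It fails at once if other glassware or a thing on the bench is moved over 20 mm (distance of any of cylinder, flask, beaker, tip_box, pipette from where it was at the start of the episode above 0.02 m).
It also fails if it takes over 58 s, if anything falls off the work surface, if the arm or the gripper's body presses on something with over 40 N, if the wrist force passes 120 N, or if a joint passes its speed limit or range.

## Working session

There is one attempt and no reset: what is moved stays moved. The work goes in short steps, Python scripts to look and compute and a tool call to move; the robot and the scene stay as the last step left them, time stands still between calls to the robot, and variables do not carry over. Pictures are saved under pics/ and viewed, and the job is handed in when it is done.

Besides the shell and the picture viewer there is one more tool, called after "Request:" as name(argument=value, ...) on one line, values as JSON. send_rows: Moves the arm, as the interface text tells. Its arguments: {"type":"object","properties":{"increments":{"type":"array"},"grip_force":{"type":"number"}},"required":["increments"]}

```bash
mkdir -p pics; ls
python3 - <<'E'
from plant import ctrl
import cv2,numpy as np
print(ctrl.get_obs())
for n in("scene","top"):
    im=ctrl.capture(n); cv2.imwrite(f"pics/{n}0.png",im)
    m=ctrl.camera_model(n); print(n,m)
E
```

```text
pics
{'time_s': 0.0, 'joints': array([ 6.26823588e+01,  8.65010766e+00,  8.23918990e+01, -1.21029938e-04,
        8.90266587e+01, -7.67785934e+00]), 'joint_vel': array([-0.02207076,  0.01621325, -0.02727197, -0.0829503 ,  0.12730633,
        0.00179044]), 'effort': array([-1.22719532e-03, -7.13047600e+01, -5.70854402e+01, -3.16594796e-04,
        8.96305108e-03, -2.69801052e-05]), 'eef_pos': array([0.19317552, 0.541335  , 0.24169345]), 'tcp_rot': array([-1.79931934e+02, -9.05397567e-03,  1.60360215e+02]), 'ft_force': array([ 0.58745409, -0.43441167, -0.32390869]), 'moment': array([-0.02817238, -0.0247806 ,  0.00311632]), 'grip_width': 1.0007133947177258}
scene {'fx': 496.2443121410485, 'fy': 496.2443121410485, 'cx': 327.3240397586743, 'cy': 205.61049532132515, 'R': array([[ 0.11401931,  0.99340937,  0.01172297],
       [ 0.76285717, -0.07998614, -0.64160046],
       [-0.63643423,  0.08209779, -0.76694942]]), 't': array([-0.07258858, -0.26064763,  1.72650462])}
top {'fx': 378.0159210188499, 'fy': 378.0159210188499, 'cx': 316.14079369462445, 'cy': 198.99498106848267, 'R': array([[ 0.00717608, -0.99961274,  0.02688623],
       [-0.99437177, -0.00997541, -0.10547638],
       [ 0.10570373, -0.025978  , -0.99405828]]), 't': array([0.00251377, 0.44874659, 1.17239028])}
```

View pics/scene0.png

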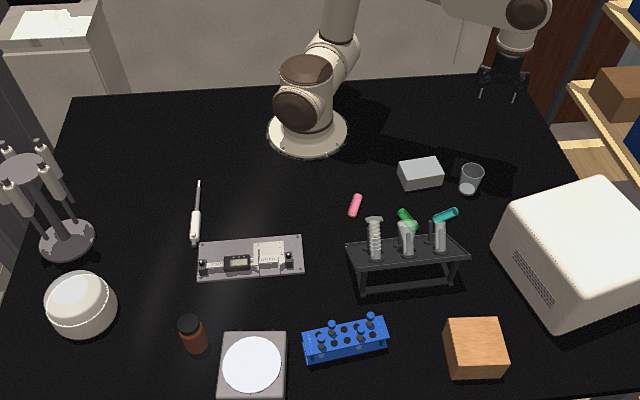

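View pics/top0.png

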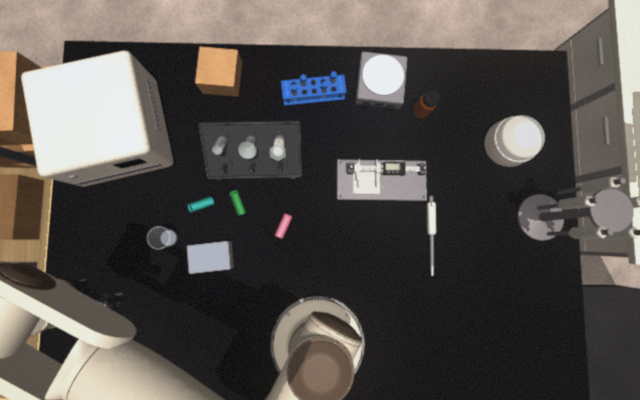

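Run:
```python
import cv2
a=cv2.imread("pics/scene0.png");b=cv2.imread("pics/top0.png")
cv2.imwrite("pics/z1.png",cv2.resize(a[195:300,335:480],None,fx=5.5,fy=5.5,interpolation=cv2.INTER_CUBIC))
cv2.imwrite("pics/z2.png",cv2.resize(a[225:290,185:315],None,fx=6,fy=6,interpolation=cv2.INTER_CUBIC))
cv2.imwrite("pics/z3.png",cv2.resize(b[115:190,190:310],None,fx=6.5,fy=6.5,interpolation=cv2.INTER_CUBIC))
cv2.imwrite("pics/z4.png",cv2.resize(b[150:210,325:440],None,fx=6.5,fy=6.5,interpolation=cv2.INTER_CUBIC))
```

```text
(no output)
```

View pics/z1.png

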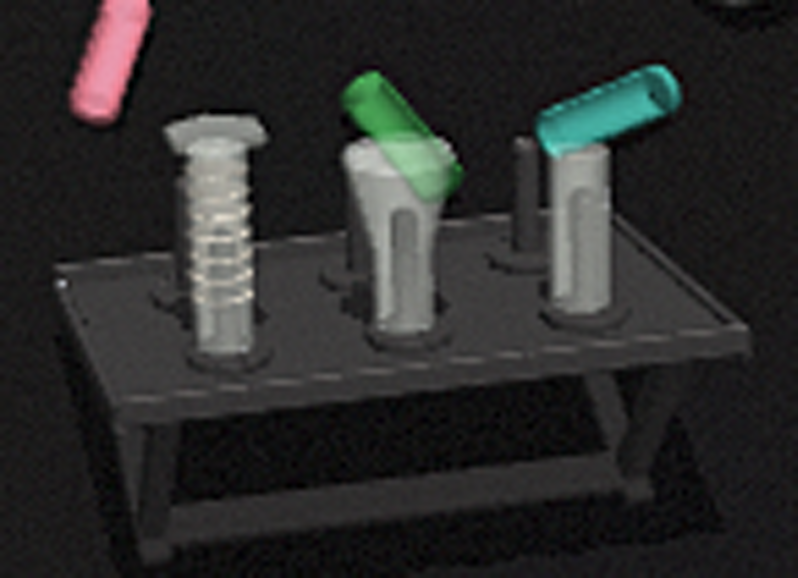

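View pics/z2.png

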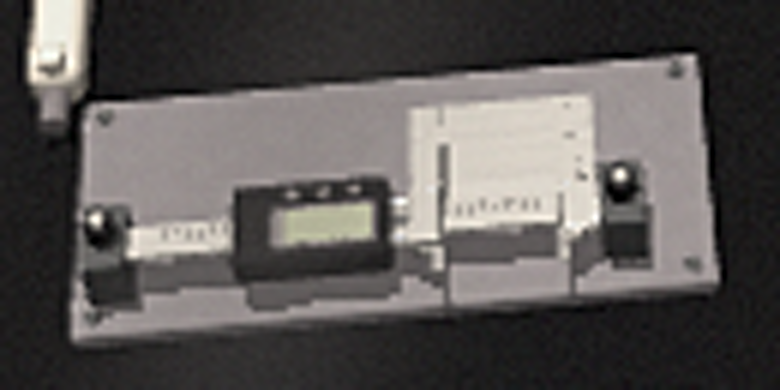

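View pics/z3.png

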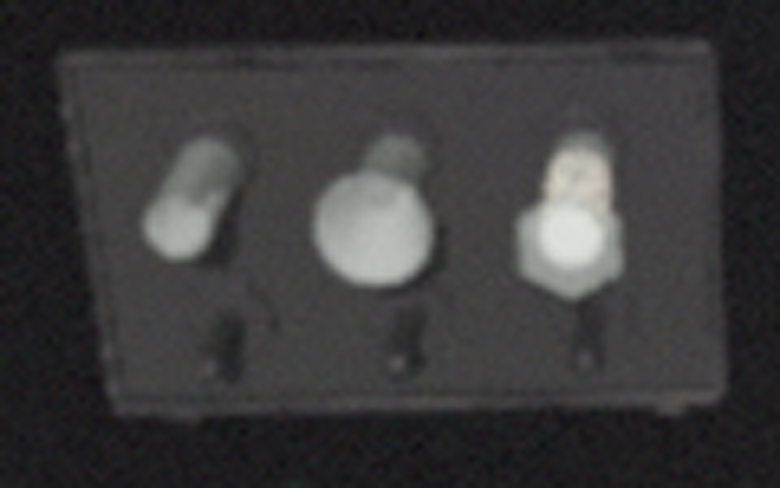

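View pics/z4.png

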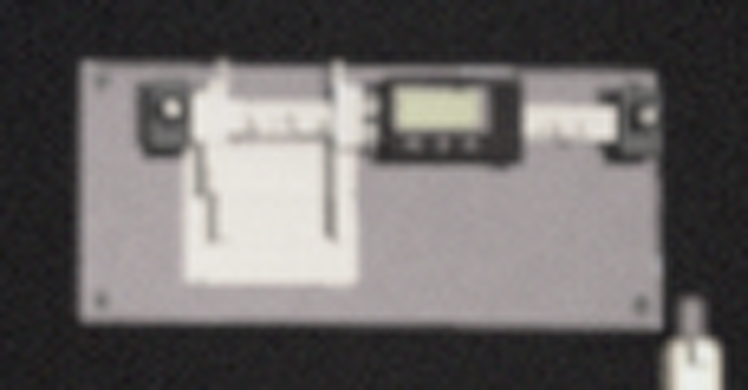

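```bash
cat > h.py <<'E'
import numpy as np
from plant import ctrl
from scipy.optimize import least_squares
M={n:ctrl.camera_model(n) for n in("scene","top")}
def proj(n,X):
    m=M[n];c=np.asarray(X)@np.array(m["R"]).T+m["t"]
    return np.stack([m["fx"]*c[...,0]/c[...,2]+m["cx"],m["fy"]*c[...,1]/c[...,2]+m["cy"]],-1)
def plane(n,uv,z):
    m=M[n];R=np.array(m["R"]);C=-R.T@m["t"];d=R.T@np.array([(uv[0]-m["cx"])/m["fx"],(uv[1]-m["cy"])/m["fy"],1]);return C+d*(z-C[2])/d[2]
def tri(uvs):
    A=[];b=[]
    for n,uv in uvs.items():
        m=M[n];R=np.array(m["R"]);C=-R.T@m["t"];d=R.T@np.array([(uv[0]-m["cx"])/m["fx"],(uv[1]-m["cy"])/m["fy"],1]);d/=np.linalg.norm(d);P=np.eye(3)-np.outer(d,d);A.append(P);b.append(P@C)
    X=np.linalg.lstsq(np.vstack(A),np.hstack(b),rcond=None)[0]
    return X,{n:(proj(n,X)-uvs[n]).round(1) for n in uvs}
def Rz(a):c,s=np.cos(a),np.sin(a);return np.array([[c,-s,0],[s,c,0],[0,0,1]])
def fit(obs,x0):
    # obs: list (cam, uv, local xyz)
    def f(p):return np.concatenate([proj(n,Rz(p[2])@np.array(L)+[p[0],p[1],0])-uv for n,uv,L in obs])
    r=least_squares(f,x0,loss='soft_l1');return r.x,f(r.x).reshape(-1,2).round(1)
E
python3 - <<'E'
from h import *
for n in M: print(n,(-np.array(M[n]["R"]).T@M[n]["t"]).round(3))
s=[("top",(337.3,159.2),(.065,.145,.012)),("top",(426.1,160.8),(.065,-.145,.012)),("top",(337.3,199.7),(-.065,.145,.012)),("top",(427,200.5),(-.065,-.145,.012)),
("scene",(199.2,242.2),(-.065,-.145,.012)),("scene",(301.2,234.2),(-.065,.145,.012)),("scene",(304.5,272.2),(.065,.145,.012)),("scene",(197,280.8),(.065,-.145,.012))]
for sub in (s,s[:4],s[4:]):print("stand",*fit(sub,[.5,-.15,0]))
d=.0705
r=[("top",(199.2,123.5),(d,.145,.131)),("top",(300,121.6),(d,-.145,.131)),("top",(207.7,178.1),(-d,.145,.032)),("top",(301.1,176.5),(-d,-.145,.032)),
("scene",(345.5,243.7),(-d,-.145,.032)),("scene",(446.3,233.7),(-d,.145,.032)),("scene",(470.5,254.1),(d,.145,.131)),("scene",(357.2,268.1),(d,-.145,.131))]
for sub in (r,r[:4],r[4:]):print("rack",*fit(sub,[.5,.15,0]))
# cell closed-end centre & rim centre
f=lambda u,v:(190+u/6.5,115+v/6.5); g=lambda u,v:(335+u/5.5,195+v/5.5)
print("closed",tri({"top":f(178,228),"scene":g(584,152)}))
print("rim",tri({"top":f(210,168),"scene":g(582,306)}))
E
```

```text
scene [ 1.306 -0.09   1.158]
top [0.322 0.037 1.213]
stand [ 0.51480186 -0.20207461 -0.00723708] [[-1.2 -0.2]
 [-1.1 -0.1]
 [-1.6 -0.8]
 [-1.4 -0. ]
 [-1.2 -0.6]
 [-0.8 -0.7]
 [-0.6 -0.3]
 [-1.9  0.3]]
stand [ 0.5139333  -0.20633129 -0.00167843] [[-0.   0.3]
 [ 0.1 -0. ]
 [-0.1 -0.3]
 [ 0.1 -0. ]]
stand [ 0.51602504 -0.19915837 -0.00961713] [[-0.1 -0.5]
 [ 0.3 -0.4]
 [ 0.5  0.1]
 [-0.8  0.5]]
rack [0.58537441 0.20817626 0.02834279] [[-1.2  1.2]
 [-2.4  1.8]
 [-1.2 -0.2]
 [-2.1 -0.1]
 [-0.9  1.5]
 [-0.8  0.3]
 [-0.7  1.2]
 [-1.6  0.4]]
rack [0.58758541 0.20304978 0.03123682] [[ 0.6  0.6]
 [-0.7  1. ]
 [ 0.5 -0.7]
 [-0.4 -0.9]]
rack [0.58307321 0.21141303 0.02971954] [[ 0.1  0.8]
 [ 0.1 -0.5]
 [ 0.3  0.2]
 [-0.4 -0.4]]
closed (array([0.56957928, 0.29242844, 0.16627474]), {'top': array([-1.6, -0.3]), 'scene': array([-1.7,  0.2])})
rim (array([0.61241322, 0.29298148, 0.10357825]), {'top': array([-1.2, -0.3]), 'scene': array([-1.4,  0.1])})
```

```bash
cat >> h.py <<'E'
def Rcur(o):
    from scipy.spatial.transform import Rotation as R
    return R.from_euler('xyz',o["tcp_rot"],degrees=True).as_matrix()
def go(target,yaw=None):
    o=ctrl.get_obs();R=Rcur(o);d=R.T@(np.array(target)-o["eef_pos"])/.025
    s=0 if yaw is None else -((yaw-o["tcp_rot"][2]+180)%360-180)/10
    print("units",d.round(3),"spin",round(s,3),"pos",o["eef_pos"].round(4),"rot",o["tcp_rot"].round(2),"t",round(o["time_s"],2),"F",o["ft_force"].round(2),"g",round(o["grip_width"],3))
E
python3 - <<'E'
from h import *
k=-.42
def sh(l):return [(n,(u+k,v+k),L) for n,(u,v),L in l]
s=[("top",(337.3,159.2),(.065,.145,.012)),("top",(426.1,160.8),(.065,-.145,.012)),("top",(337.3,199.7),(-.065,.145,.012)),("top",(427,200.5),(-.065,-.145,.012)),
("scene",(199.2,242.2),(-.065,-.145,.012)),("scene",(301.2,234.2),(-.065,.145,.012)),("scene",(304.5,272.2),(.065,.145,.012)),("scene",(197,280.8),(.065,-.145,.012))]
for sub in (s,s[:4],s[4:]):print("stand",fit(sh(sub),[.5,-.15,0])[0])
f=lambda u,v:(190-.42+u/6.5,115-.42+v/6.5); g=lambda u,v:(335-.42+u/5.5,195-.42+v/5.5)
print("closed",tri({"top":f(178,228),"scene":g(584,152)}))
print("rim",tri({"top":f(210,168),"scene":g(582,306)}))
go([.58,.293,.242],181.7)
E
```

```text
stand [ 0.51487653 -0.2022549  -0.0062345 ]
stand [ 0.51528813 -0.20498412 -0.00163394]
stand [ 0.51452101 -0.2002877  -0.00939919]
closed (array([0.5699409 , 0.29192037, 0.16874782]), {'top': array([-1.2, -0.3]), 'scene': array([-1.3,  0.2])})
rim (array([0.6127327 , 0.29249059, 0.10621711]), {'top': array([-0.8, -0.2]), 'scene': array([-0.9,  0.1])})
units [-1.7911e+01 -4.1550e+00 -8.0000e-03] spin -2.134 pos [0.1932 0.5413 0.2418] rot [-1.7994e+02 -1.0000e-02  1.6036e+02] t 0.1 F [-0.1   0.28  0.5 ] g 1.002
```

Request:
send_rows(increments=[[0.6,-2,-0.46,0,-0.25],[0.6,-4,-0.93,0,-0.5],[0.6,-6,-1.4,0,-0.75],[0.6,-8,-1.86,0,-1],[0.6,-10,-2.32,0,-1.25],[0.6,-12,-2.78,0,-1.5],[0.6,-14,-3.25,0,-1.75],[0.6,-16,-3.71,0,-1.95],[0.6,-17.9,-4.15,0,-2.13],[0.6,-17.9,-4.15,0,-2.13]], grip_force=20)

```text
time_s: 1.35
eef_pos: [0.582, 0.2911, 0.241]
tcp_rot: [-179.9, -0.1, -178.5]
ft_force: [0.1, -0.1, -1.0]
grip_width: 0.597
```

Run:
```python
from h import *
import cv2
go([.58,.2923,.145],181.7)
for n in("scene","top"):cv2.imwrite(f"pics/{n}1.png",ctrl.capture(n))
p=ctrl.get_obs()["eef_pos"]
for n in M:print(n,proj(n,p),proj(n,p-[0,0,.011]))
a=cv2.imread("pics/scene1.png");b=cv2.imread("pics/top1.png")
z=np.hstack([cv2.resize(a[150:280,370:500],(400,400),interpolation=cv2.INTER_CUBIC),cv2.resize(b[90:190,180:280],(400,400),interpolation=cv2.INTER_CUBIC)])
cv2.imwrite("pics/z5.png",z)
```

```text
units [0.073 0.054 3.839] spin -0.02 pos [0.582  0.2911 0.241 ] rot [-1.7994e+02 -8.0000e-02 -1.7850e+02] t 1.35 F [ 0.13 -0.13 -1.05] g 0.597
scene [446.61490143 206.95798164] [445.72634708 209.85589811]
top [208.84359926 139.07164581] [209.9084477  140.16896836]
```

View pics/z5.png

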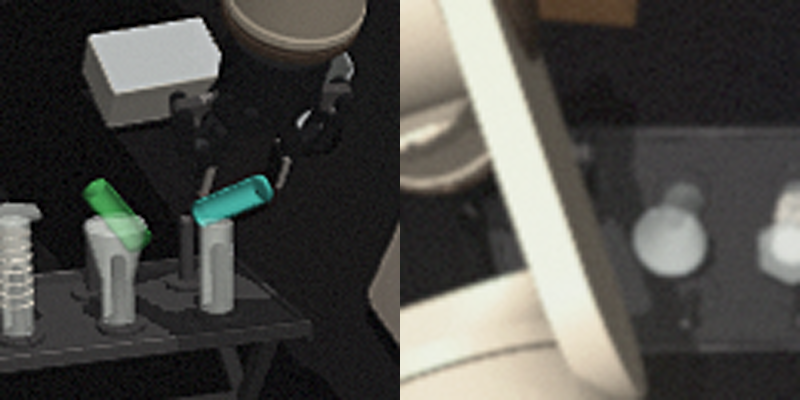

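Run:
```python
from h import *
for y in(.285,.288,.291,.294):
    print(y,proj("scene",[.593,.291,.23]),proj("scene",[.570,y,.169]),proj("scene",[.6127,y,.1062]))
```

```text
0.285 [446.26565935 214.27082083] [436.83351759 222.56122418] [436.63972246 250.56557289]
0.288 [446.26565935 214.27082083] [437.98790468 222.46323077] [437.7751995  250.46379414]
0.291 [446.26565935 214.27082083] [439.14183976 222.36527574] [438.91023923 250.36205459]
0.294 [446.26565935 214.27082083] [440.2953231  222.26735905] [440.0448419  250.26035421]
```

Request:
send_rows(increments=[[0.6,0.03,0,0.8,0],[0.6,0.07,0,1.6,0],[0.6,0.07,0,2.3,0],[0.6,0.07,0,2.9,0],[0.6,0.07,0,3.4,0],[0.6,0.07,0,3.7,0],[0.6,0.07,0,3.84,0],[0.6,0.07,0,3.84,0]])

```text
time_s: 2.45
eef_pos: [0.5782, 0.2933, 0.1464]
tcp_rot: [-180.0, 0.0, -178.3]
ft_force: [-0.2, -0.5, 0.4]
grip_width: 0.599
```

```bash
cat >> h.py <<'E'
import cv2
def snap(k,sb,tb=None):
    out=[]
    for n,bx in (("scene",sb),("top",tb)):
        if bx is None: continue
        im=ctrl.capture(n);cv2.imwrite(f"pics/{n}{k}.png",im)
        x0,y0,x1,y1=bx;s=min(400/(x1-x0),590/(y1-y0)) if tb is not None else min(790/(x1-x0),590/(y1-y0));print(n,"scale",round(s,3))
        c=cv2.resize(im[y0:y1,x0:x1],None,fx=s,fy=s,interpolation=cv2.INTER_CUBIC)
        c=np.clip(c.astype(float)*1.3,0,255).astype(np.uint8)
        out.append(cv2.copyMakeBorder(c,0,590-c.shape[0],0,0,cv2.BORDER_CONSTANT) )
    cv2.imwrite(f"pics/crop{k}.png",np.hstack(out))
E
python3 - <<'E'
from h import *
go([.58,.291,.145])
snap(2,(390,170,490,260))
E
```

```text
units [-0.07  -0.095  0.055] spin 0 pos [0.5782 0.2933 0.1464] rot [-180.      0.   -178.34] t 2.45 F [-0.17 -0.53  0.36] g 0.599
scene scale 6.556
```

View pics/crop2.png

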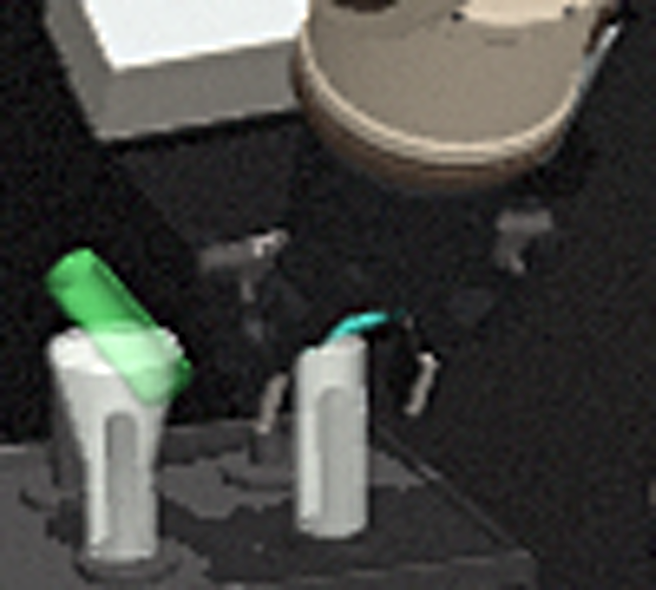

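Run:
```python
from h import *
for X in([.589,.2933,.1354],[.589,.2933,.1404],[.5694,.290,.1687],[.6127,.290,.1062]):print(X,proj("scene",X))
s=6.556
for p in((265,425),(415,410),(332,345),(333,530)):print(390-.42+p[0]/s,170-.42+p[1]/s)
```

```text
[0.589, 0.2933, 0.1354] [439.50582575 236.17713345]
[0.589, 0.2933, 0.1404] [439.86801816 235.01413197]
[0.5694, 0.29, 0.1687] [438.67470097 222.28517854]
[0.6127, 0.29, 0.1062] [438.53194123 250.39596342]
430.00098840756556 234.40611348383163
452.88079316656496 232.11813300793168
440.220634533252 222.20355094569862
440.37316656497865 250.4219768151312
```

Request:
send_rows(increments=[[0.6,0,-0.14,0,0],[0.5,0,-0.14,0,0],[0.42,0,-0.14,0,0],[0.36,0,-0.14,0,0],[0.3,0,-0.14,0,0],[0.28,0,-0.14,0,0],[0.25,0,-0.14,0,0],[0.2,0,-0.14,0,0]], grip_force=20)

```text
time_s: 3.5
eef_pos: [0.5782, 0.2898, 0.1464]
tcp_rot: [-180.0, 0.0, -178.3]
ft_force: [-1.3, -1.0, 2.5]
grip_width: 0.315
```

Run:
```python
from h import *
go([.58,.291,.145])
snap(3,(390,170,490,260))
```

```text
units [-0.071  0.044  0.056] spin 0 pos [0.5782 0.2898 0.1464] rot [-1.8000e+02  1.0000e-02 -1.7834e+02] t 3.5 F [-1.34 -0.98  2.55] g 0.315
scene scale 6.556
```

View pics/crop3.png

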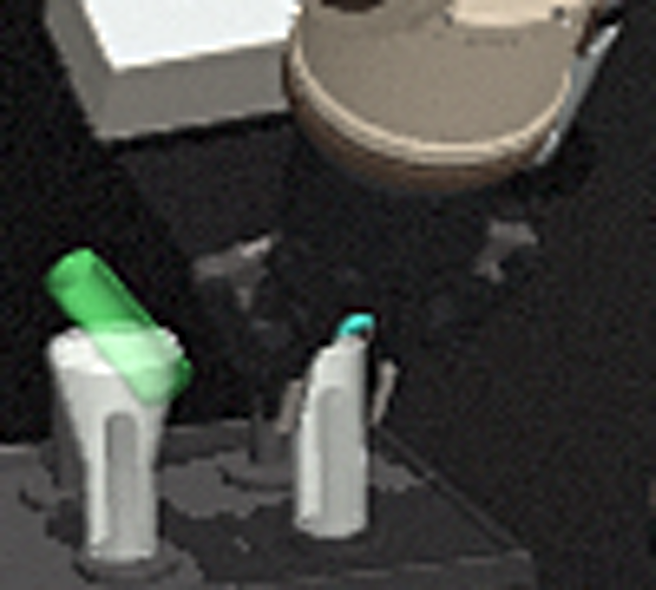

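Request:
send_rows(increments=[[0.2,0.1,0,-0.14,0],[0.2,0.25,0,-0.35,0],[0.2,0.45,0,-0.64,0],[0.2,0.65,0,-0.93,0],[0.2,0.85,0,-1.21,0],[0.2,1.0,0,-1.43,0],[0.2,1.1,0,-1.57,0],[0.2,1.1,0,-1.57,0]])

```text
time_s: 4.55
eef_pos: [0.5506, 0.2891, 0.1857]
tcp_rot: [-180.0, 0.0, -178.3]
ft_force: [1.0, 1.0, 0.6]
grip_width: 0.319
```

Run:
```python
from h import *
go([.58,.291,.145])
snap(4,(390,155,490,245))
```

```text
units [-1.178  0.042  1.629] spin 0 pos [0.5506 0.2891 0.1857] rot [-180.      0.   -178.33] t 4.55 F [1.01 1.   0.56] g 0.319
scene scale 6.556
```

View pics/crop4.png

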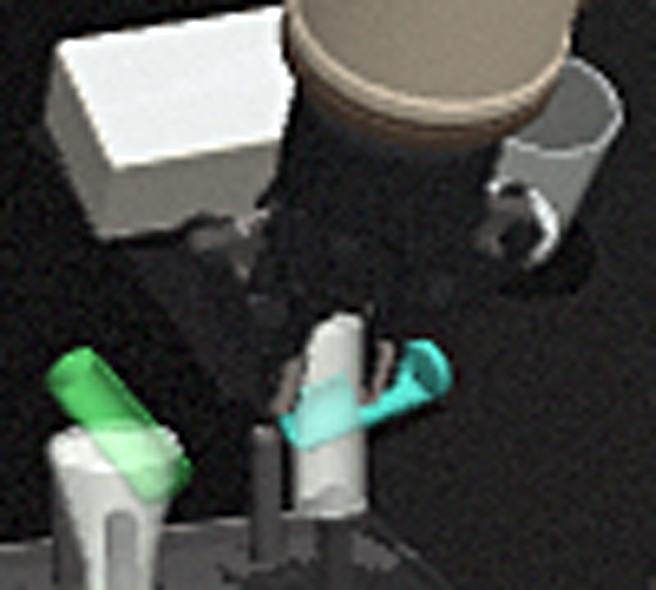

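Request:
send_rows(increments=[[0.2,-0.17,0,-0.11,0],[0.2,-0.35,0,-0.2,0],[0.2,-0.54,0,-0.28,0],[0.2,-0.73,0,-0.34,0],[0.2,-0.93,0,-0.38,0],[0.2,-1.13,0,-0.41,0],[0.2,-1.33,0,-0.42,0],[0.2,-1.4,0,-0.42,0],[0.2,-1.4,0,-0.42,0]])

```text
time_s: 5.72
eef_pos: [0.5859, 0.29, 0.196]
tcp_rot: [-180.0, 0.0, -178.3]
ft_force: [-2.4, 0.4, -2.3]
grip_width: 0.32
```

Run:
```python
from h import *
go([.58,.291,.145])
snap(5,(390,165,490,255),(180,90,280,190))
```

```text
units [0.234 0.045 2.041] spin 0 pos [0.5859 0.29   0.196 ] rot [-1.8000e+02  1.0000e-02 -1.7834e+02] t 5.72 F [-2.35  0.38 -2.34] g 0.32
scene scale 4.0
top scale 4.0
```

View pics/crop5.png

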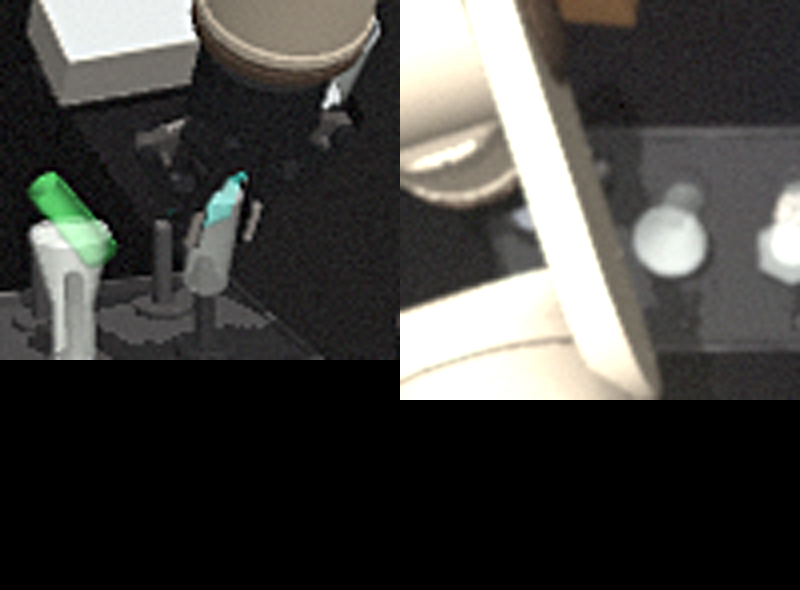

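Request:
send_rows(increments=[[0.2,0,0,-0.2,0],[0.2,0,0,-0.6,0],[0.2,0,0,-1.2,0],[0.2,0,0,-2.0,0],[0.2,0,0,-2.8,0],[0.2,0,0,-3.5,0],[0.2,0,0,-4.0,0],[0.2,0,0,-4.2,0],[0.2,0,0,-4.2,0]])

```text
time_s: 6.95
eef_pos: [0.5858, 0.2901, 0.3009]
tcp_rot: [-180.0, -0.0, -178.3]
ft_force: [0.3, 0.3, 0.3]
grip_width: 0.323
```

Run:
```python
from h import *
# stand: x .515, y -.2045 ; aim over stand local (-8, mid) ; mid of jaws later
go([.509,-.158,.30],180)
snap(6,(400,125,500,215))
p=ctrl.get_obs()["eef_pos"]
g=p+[0,0,.008]
print(proj("scene",g),proj("scene",g+[0,0,.017]),proj("scene",g-[0,0,.058]))
```

```text
units [  3.588 -17.826   0.04 ] spin 0.166 pos [0.5858 0.2901 0.3009] rot [-1.7999e+02 -1.0000e-02 -1.7834e+02] t 6.95 F [0.31 0.29 0.33] g 0.323
scene scale 6.556
[451.68531973 190.4012454 ] [453.21054591 185.42666494] [446.73410635 206.5498073 ]
```

View pics/crop6.png

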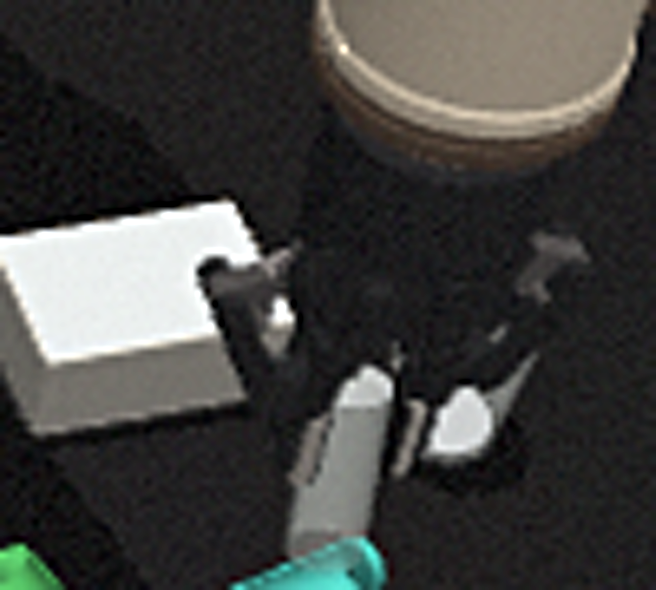

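Request:
send_rows(increments=[[0.2,0.2,-1.0,0,0],[0.2,0.6,-3.0,0,0],[0.2,1.0,-5.0,0,0.1],[0.2,1.4,-7.0,0,0.16],[0.2,1.8,-9.0,0,0.16],[0.2,2.2,-11.0,0,0.16],[0.2,2.6,-13.0,0,0.16],[0.2,3.0,-15.0,0,0.16],[0.2,3.4,-16.8,0,0.16],[0.2,3.6,-17.8,0,0.16]])

```text
time_s: 8.25
eef_pos: [0.5079, -0.1593, 0.3004]
tcp_rot: [180.0, -0.1, 180.0]
ft_force: [-0.1, 0.0, -0.5]
grip_width: 0.32
```

Request:
send_rows(increments=[[0.2,0,0,0.5,0],[0.2,0,0,1.3,0],[0.2,0,0,2.3,0],[0.2,0,0,3.2,0],[0.2,0,0,3.7,0],[0.2,0,0,4.0,0],[0.2,0,0,4.0,0]])

```text
time_s: 9.12
eef_pos: [0.5086, -0.1571, 0.201]
tcp_rot: [180.0, -0.0, -179.9]
ft_force: [-0.0, -0.4, -0.1]
grip_width: 0.321
```

Run:
```python
from h import *
go([.509,-.158,.30],180)
snap(7,(180,170,320,290))
im=cv2.imread("pics/top0.png")
ctrl_im=ctrl.capture("top");cv2.imwrite("pics/top7.png",ctrl_im)
cv2.imwrite("pics/crop7t.png",cv2.resize(ctrl_im[120:220,310:440],None,fx=6,fy=6,interpolation=cv2.INTER_CUBIC))
```

```text
units [-0.013 -0.034 -3.962] spin 0.007 pos [ 0.5086 -0.1571  0.201 ] rot [ 1.8000e+02 -2.0000e-02 -1.7993e+02] t 9.12 F [-0.01 -0.41 -0.06] g 0.321
scene scale 4.917
```

View pics/crop7.png

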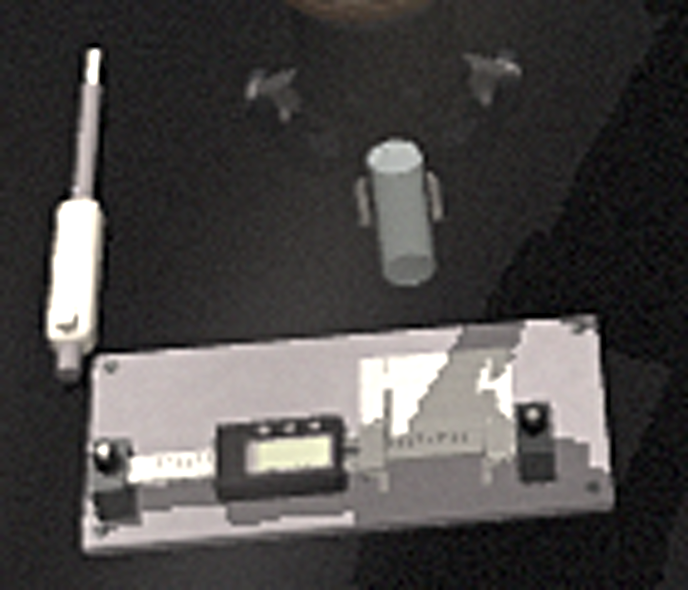

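View pics/crop7t.png

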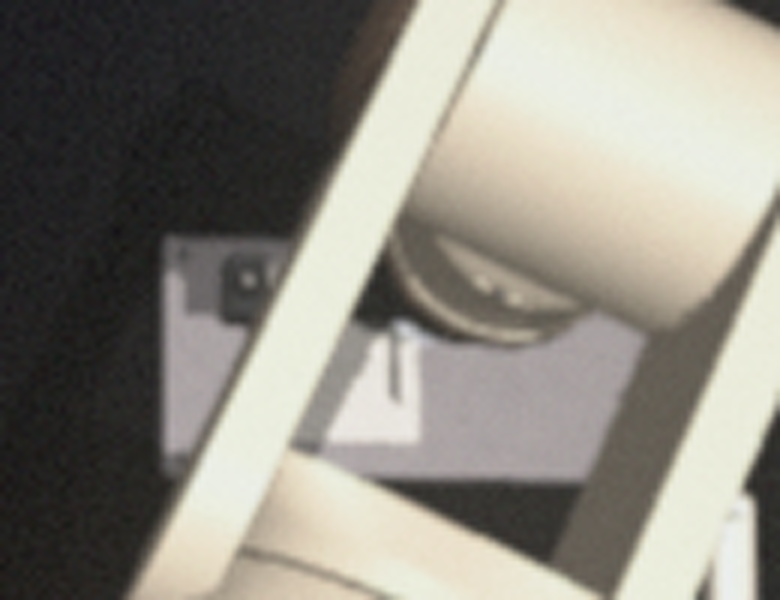

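```bash
python3 - <<'E'
from h import *
p=ctrl.get_obs()["eef_pos"];g=p+[0,0,.008]
for h in(54,58,62):
  for t in(-10,0,10):
    t=np.radians(t);a=np.array([-np.sin(t),0,np.cos(t)])
    c=proj("scene",g+a*(75-h)/1e3);r=proj("scene",g-a*h/1e3);print(h,round(np.degrees(t)),c.round(1),r.round(1),(r-c).round(1))
print("obs",[259.9,201.3],[262.6,224.1],[2.7,22.8])
# jaws, in scene0 (crop z2) & top0 (z4)
E
python3 - <<'E'
import cv2
a=cv2.imread("pics/scene0.png");b=cv2.imread("pics/top0.png")
cv2.imwrite("pics/z6.png",cv2.resize(a[230:285,235:300],None,fx=12,fy=10,interpolation=cv2.INTER_CUBIC))
cv2.imwrite("pics/z7.png",cv2.resize(b[155:200,340:405],None,fx=12,fy=12,interpolation=cv2.INTER_CUBIC))
E
```

```text
54 -10 [258.5 203.6] [261.1 218.3] [ 2.6 14.7]
54 0 [258.5 202.4] [261.3 221.3] [ 2.8 18.9]
54 10 [258.5 201.3] [261.3 224. ] [ 2.9 22.7]
58 -10 [258.7 204.4] [261.3 219. ] [ 2.6 14.6]
58 0 [258.7 203.4] [261.4 222.3] [ 2.8 18.9]
58 10 [258.6 202.6] [261.5 225.2] [ 2.9 22.6]
62 -10 [258.8 205.3] [261.4 219.8] [ 2.6 14.5]
62 0 [258.8 204.5] [261.6 223.3] [ 2.7 18.8]
62 10 [258.8 203.9] [261.6 226.3] [ 2.9 22.5]
obs [259.9, 201.3] [262.6, 224.1] [2.7, 22.8]
```

View pics/z6.png

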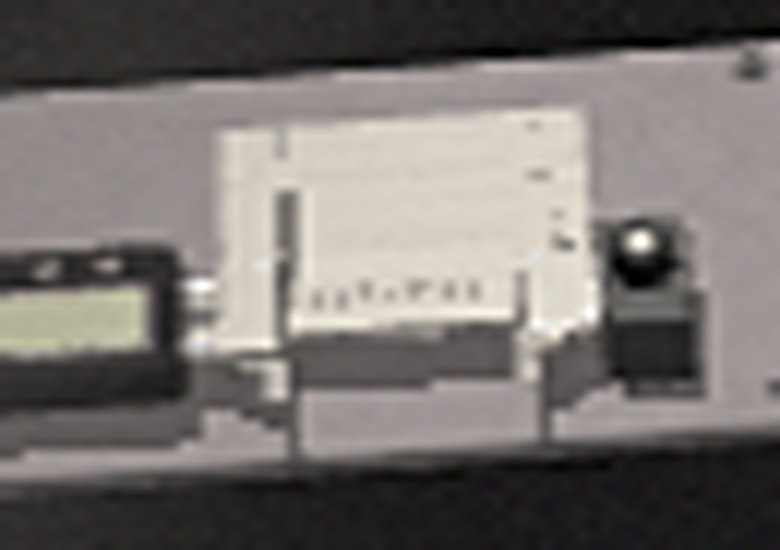

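View pics/z7.png

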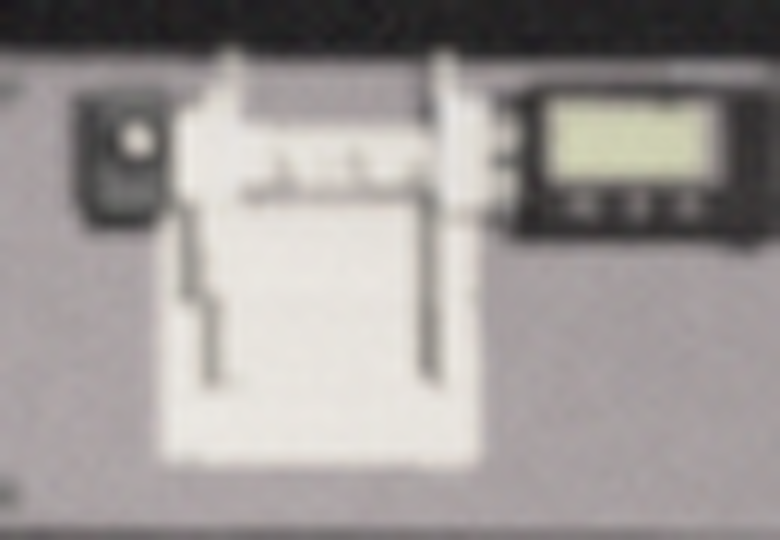

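Run:
```python
from h import *
f=lambda u,v:(339.54+u/12,154.54+v/12)
for z in(.034,.040):
  for p in((242,80),(432,80),(218,60),(455,60),(428,300),(210,340)):print(z,p,plane("top",f(*p),z).round(4))
print("clamp L",plane("top",f(75,160),.044),"housing", plane("top",f(515,160),.043))
g=lambda u,v:(234.54+u/12,229.5+v/10)
for p in((288,330),(517,310),(290,375),(520,375),(543,350),(262,380)):print("sc",p,plane("scene",(g(*p)[0]-1.4,g(*p)[1]),.036).round(4))
```

```text
0.034 (242, 80) [ 0.5699 -0.1311  0.034 ]
0.034 (432, 80) [ 0.5705 -0.1817  0.034 ]
0.034 (218, 60) [ 0.5752 -0.1247  0.034 ]
0.034 (455, 60) [ 0.576  -0.1879  0.034 ]
0.034 (428, 300) [ 0.5115 -0.1801  0.034 ]
0.034 (210, 340) [ 0.5001 -0.1223  0.034 ]
0.04 (242, 80) [ 0.5686 -0.1302  0.04  ]
0.04 (432, 80) [ 0.5692 -0.1806  0.04  ]
0.04 (218, 60) [ 0.5739 -0.1239  0.04  ]
0.04 (455, 60) [ 0.5747 -0.1867  0.04  ]
0.04 (428, 300) [ 0.5105 -0.179   0.04  ]
0.04 (210, 340) [ 0.4992 -0.1215  0.04  ]
clamp L [ 0.54588677 -0.08564377  0.044     ] housing [ 0.5475035  -0.20172679  0.043     ]
sc (288, 330) [ 0.5532 -0.1805  0.036 ]
sc (517, 310) [ 0.5522 -0.1293  0.036 ]
sc (290, 375) [ 0.5676 -0.1804  0.036 ]
sc (520, 375) [ 0.573  -0.1296  0.036 ]
sc (543, 350) [ 0.5656 -0.1242  0.036 ]
sc (262, 380) [ 0.5685 -0.1866  0.036 ]
```

Request:
send_rows(increments=[[0.2,0.1,0.06,0.4,0],[0.2,0.2,0.06,1.2,0],[0.2,0.3,0.06,2.2,0],[0.2,0.38,0.06,3.2,0],[0.2,0.38,0.06,3.9,0],[0.2,0.38,0.06,4.3,0],[0.2,0.38,0.06,4.55,0],[0.2,0.38,0.06,4.7,0],[0.2,0.38,0.06,4.8,0],[0.2,0.38,0.06,4.8,0]])

```text
time_s: 10.48
eef_pos: [0.4992, -0.1559, 0.0812]
tcp_rot: [-180.0, 0.0, -179.9]
ft_force: [0.0, -0.8, 0.3]
grip_width: 0.321
```

Run:
```python
from h import *
go([.499,-.1555,.0635],180)
snap(8,(220,190,310,280))
p=ctrl.get_obs()["eef_pos"]+[0,0,.008];t=np.radians(10);a=np.array([-np.sin(t),0,np.cos(t)])
for h in(54,58,62):
    r=p-a*h/1e3; print(h,"rim",r.round(4),(proj("scene",r)-[219.58,189.58])*6.556)
```

```text
units [0.008 0.018 0.707] spin 0.006 pos [ 0.4992 -0.1559  0.0812] rot [-1.7999e+02  1.0000e-02 -1.7994e+02] t 10.47 F [ 0.02 -0.84  0.32] g 0.321
scene scale 6.556
54 rim [ 0.5086 -0.156   0.0361] [302.52426162 383.69380319]
58 rim [ 0.5093 -0.156   0.0322] [303.36608089 390.45478159]
62 rim [ 0.51   -0.156   0.0282] [304.20472472 397.19025671]
```

View pics/crop8.png

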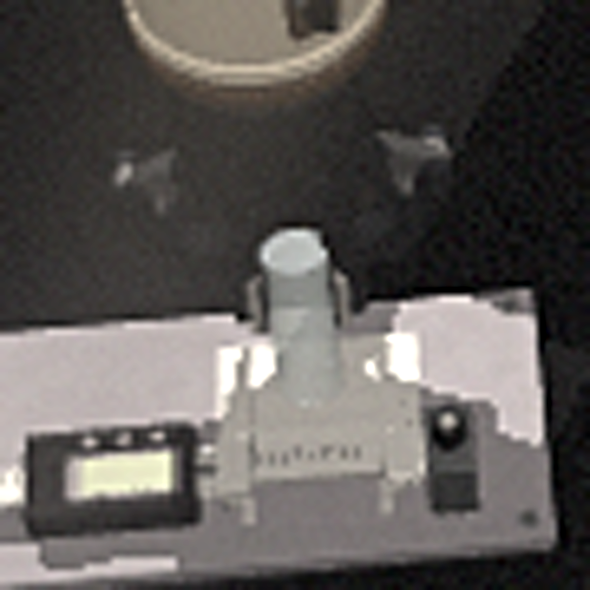

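Request:
send_rows(increments=[[0.2,0,0.02,0.15,0],[0.2,0,0.02,0.3,0],[0.2,0,0.02,0.42,0],[0.2,0,0.02,0.52,0],[0.2,0,0.02,0.56,0],[0.2,0,0.02,0.56,0]])

```text
time_s: 11.28
eef_pos: [0.4991, -0.1554, 0.067]
tcp_rot: [-180.0, -0.0, -179.9]
ft_force: [0.3, -0.4, -0.5]
grip_width: 0.321
```

Request:
send_rows(increments=[[0.2,0,0,0.03,0],[0.2,0,0,0.06,0],[0.2,0,0,0.06,0]])

```text
time_s: 11.65
eef_pos: [0.4991, -0.1554, 0.0655]
tcp_rot: [-180.0, -0.0, -179.9]
ft_force: [-0.4, -0.0, -0.2]
grip_width: 0.321
```

Request:
send_rows(increments=[[0.2,0,0,0.03,0],[0.2,0,0,0.06,0],[0.2,0,0,0.06,0]])

```text
time_s: 12.02
eef_pos: [0.4993, -0.1555, 0.0644]
tcp_rot: [-180.0, 0.0, -179.9]
ft_force: [-0.8, 1.3, 4.5]
grip_width: 0.318
```

Request:
send_rows(increments=[[0.2,-0.08,0,0.02,0],[0.2,-0.16,0,0.03,0],[0.2,-0.2,0,0.03,0]])

```text
time_s: 12.4
eef_pos: [0.5041, -0.1555, 0.0636]
tcp_rot: [-180.0, -0.0, -179.9]
ft_force: [-3.5, 1.1, 6.4]
grip_width: 0.323
```

Run:
```python
from h import *
go([.509,-.1555,.0635],180)
snap(9,(220,190,310,280))
p=ctrl.get_obs()["eef_pos"]+[0,0,.008]
for t in(0,10):
    t=np.radians(t);a=np.array([-np.sin(t),0,np.cos(t)]);print((proj("scene",p+a*.017)-[219.58,189.58])*6.556,(proj("scene",p-a*.058)-[219.58,189.58])*6.556)
```

```text
units [-0.195 -0.002  0.006] spin 0.006 pos [ 0.5041 -0.1555  0.0636] rot [-1.7998e+02 -1.0000e-02 -1.7994e+02] t 12.4 F [-3.45  1.13  6.39] g 0.323
scene scale 6.556
[292.65822772 300.38715706] [307.80306807 405.50551769]
[292.47308663 294.96662445] [308.49054139 423.89040925]
```

View pics/crop9.png

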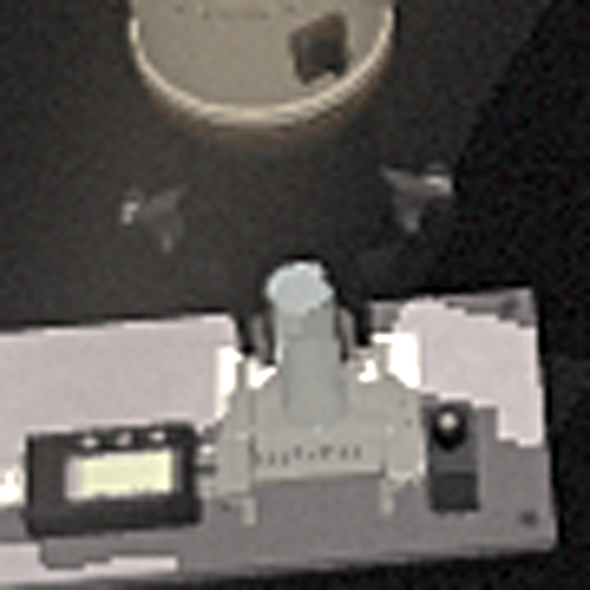

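Request:
send_rows(increments=[[0.2,-0.08,0,0.01,0],[0.2,-0.16,0,0.02,0],[0.2,-0.2,0,0.02,0]])

```text
time_s: 12.82
eef_pos: [0.509, -0.1554, 0.063]
tcp_rot: [-180.0, -0.0, -179.9]
ft_force: [-2.2, 0.3, 6.4]
grip_width: 0.317
```

Run:
```python
from h import *
go([.509,-.1555,.0635],180)
snap(10,(220,190,310,280))
p=ctrl.get_obs()["eef_pos"]+[0,0,.008]
for t in(0,5,10):
    t=np.radians(t);a=np.array([-np.sin(t),0,np.cos(t)]);print((proj("scene",p+a*.017)-[219.58,189.58])*6.556,(proj("scene",p-a*.058)-[219.58,189.58])*6.556)
```

```text
units [ 0.001 -0.002 -0.021] spin 0.006 pos [ 0.509  -0.1554  0.063 ] rot [-1.7999e+02 -3.0000e-02 -1.7994e+02] t 12.82 F [-2.23  0.28  6.42] g 0.317
scene scale 6.556
[293.18944779 310.9726398 ] [308.34103499 415.85025089]
[293.08216508 308.14135571] [308.73020477 425.39501065]
[293.00310565 305.52473327] [309.03260348 434.32379459]
```

View pics/crop10.png

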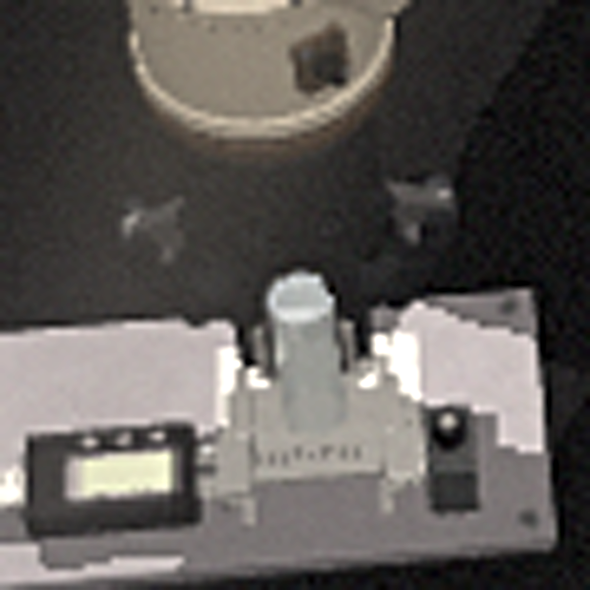

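Request:
send_rows(increments=[[0.2,-0.06,0,0.01,0],[0.2,-0.12,0,0.01,0],[0.2,-0.16,0,0.01,0]])

```text
time_s: 13.25
eef_pos: [0.513, -0.1554, 0.0628]
tcp_rot: [-180.0, -0.0, -179.9]
ft_force: [-3.4, 0.5, 5.8]
grip_width: 0.322
```

Run:
```python
from h import *
go([.509,-.1555,.0635],180)
snap(11,(220,190,310,280))
```

```text
units [ 0.161 -0.002 -0.029] spin 0.006 pos [ 0.513  -0.1554  0.0628] rot [-1.7998e+02 -2.0000e-02 -1.7994e+02] t 13.25 F [-3.36  0.54  5.79] g 0.322
scene scale 6.556
```

View pics/crop11.png

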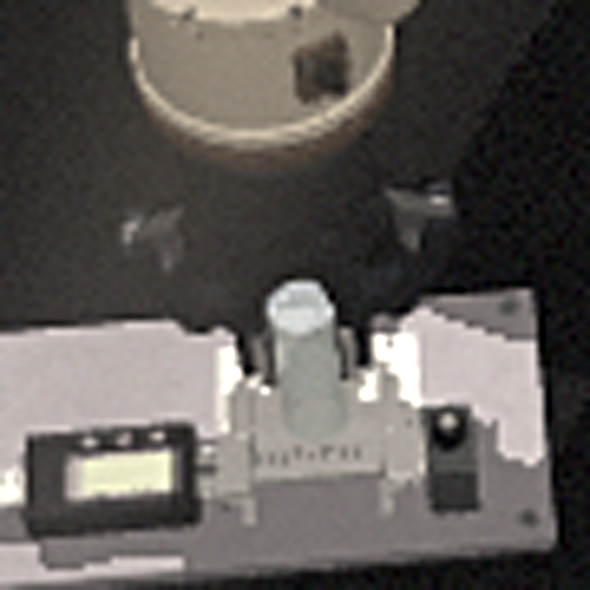

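Request:
send_rows(increments=[[0.2,0,0,-0.01,0],[0.33,0,0,-0.01,0],[0.36,0,0,-0.01,0],[0.4,0,0,-0.01,0],[0.5,0,0,-0.01,0],[0.6,0,0,-0.01,0],[0.6,0,0,-0.01,0]])

```text
time_s: 14.18
eef_pos: [0.5131, -0.1554, 0.0628]
tcp_rot: [-180.0, -0.0, -179.9]
ft_force: [-0.1, -1.2, 0.3]
grip_width: 0.598
```

Run:
```python
from h import *
go([.509,-.1555,.0635],180)
snap(12,(220,190,310,280))
```

```text
units [ 0.165 -0.006 -0.027] spin 0.006 pos [ 0.5131 -0.1554  0.0628] rot [-179.99   -0.   -179.94] t 14.18 F [-0.09 -1.18  0.26] g 0.598
scene scale 6.556
```

View pics/crop12.png

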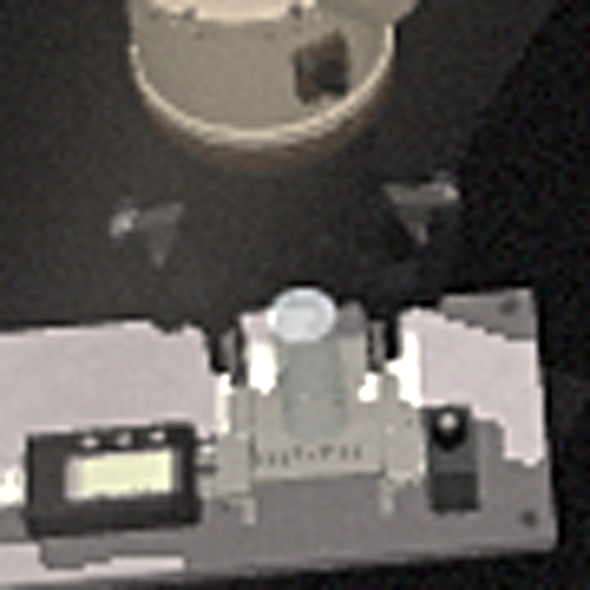

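Request:
send_rows(increments=[[0.6,0,0,-0.2,0],[0.6,0,0,-0.6,0],[0.6,0,0,-1.2,0],[0.6,0,0,-2.0,0],[0.6,0,0,-2.8,0],[0.6,0,0,-3.4,0],[0.6,0,0,-3.8,0],[0.6,0,0,-4.0,0],[0.6,0,0,-4.0,0]])

```text
time_s: 15.35
eef_pos: [0.5131, -0.1554, 0.1628]
tcp_rot: [-180.0, -0.0, -179.9]
ft_force: [0.1, -0.4, -0.0]
grip_width: 0.6
```

Run:
```python
from h import *
print(ctrl.get_obs()["joints"].round(1))
go([.548,-.245,.163],90)
go([.548,-.245,.163],-90)
snap(13,(190,190,310,290))
im=cv2.imread("pics/top0.png")
i2=ctrl.capture("top");cv2.imwrite("pics/top13.png",i2)
```

```text
[ -25.1    6.3   94.3   -0.    79.4 -115.1]
units [-1.391 -3.587 -0.009] spin 9.006 pos [ 0.5131 -0.1554  0.1628] rot [-180.     -0.   -179.94] t 15.35 F [ 0.06 -0.39 -0.  ] g 0.6
units [-1.391 -3.587 -0.009] spin -8.994 pos [ 0.5131 -0.1554  0.1628] rot [-180.     -0.   -179.94] t 15.35 F [ 0.06 -0.39 -0.  ] g 0.6
scene scale 5.9
```

View pics/crop13.png

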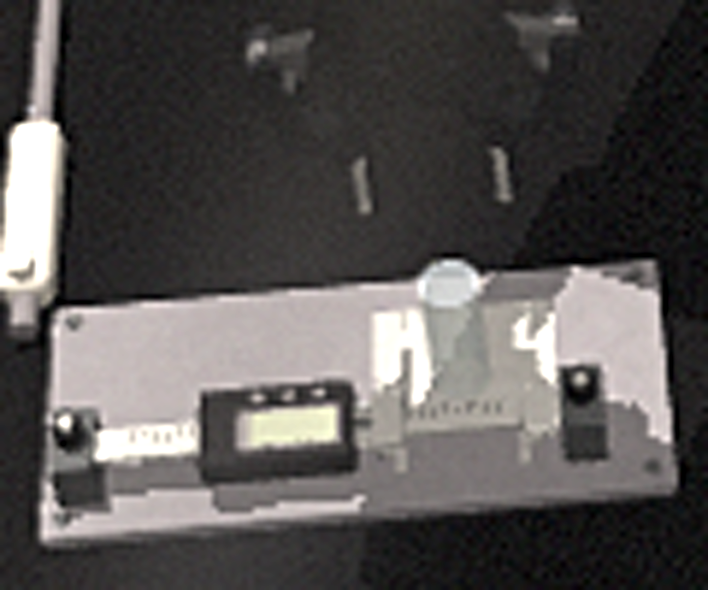

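Request:
send_rows(increments=[[0.8,-0.1,-0.4,0,1],[0.8,-0.3,-0.8,0,2],[0.8,-0.5,-1.3,0,3],[0.8,-0.7,-1.8,0,4],[0.8,-0.9,-2.3,0,5],[0.8,-1.1,-2.8,0,6],[0.8,-1.3,-3.2,0,7],[0.8,-1.39,-3.5,0,8],[0.8,-1.39,-3.59,0,9],[0.8,-1.39,-3.59,0,9]])

```text
time_s: 16.7
eef_pos: [0.5478, -0.2451, 0.1622]
tcp_rot: [-179.9, -0.0, 90.1]
ft_force: [0.1, -0.2, -0.6]
grip_width: 0.798
```

Run:
```python
from h import *
go([.548,-.245,.031],90)
snap(14,(190,190,310,290))
p=ctrl.get_obs()["eef_pos"]
for x in(-.034,.034):print((proj("scene",p+[x,0,-.008])-[189.58,189.58])*5.9)
for X in([.548,-.245,.043],[.527,-.2017,.043],[.527,-.2717,.043],[.569,-.2017,.043],[.569,-.2717,.043]):print(X,(proj("scene",X)-[189.58,189.58])*5.9)
```

```text
units [2.000e-03 1.300e-02 5.247e+00] spin 0.009 pos [ 0.5478 -0.2451  0.1622] rot [-1.7995e+02 -3.0000e-02  9.0090e+01] t 16.7 F [ 0.1  -0.21 -0.58] g 0.798
scene scale 5.9
[219.33917067 215.11889106]
[216.89343495 344.12496096]
[0.548, -0.245, 0.043] [253.51667548 424.80910767]
[0.527, -0.2017, 0.043] [349.21883525 378.12353448]
[0.527, -0.2717, 0.043] [194.81044894 391.61529733]
[0.569, -0.2017, 0.043] [350.46019883 455.23373138]
[0.569, -0.2717, 0.043] [192.90440257 469.33949264]
```

View pics/crop14.png

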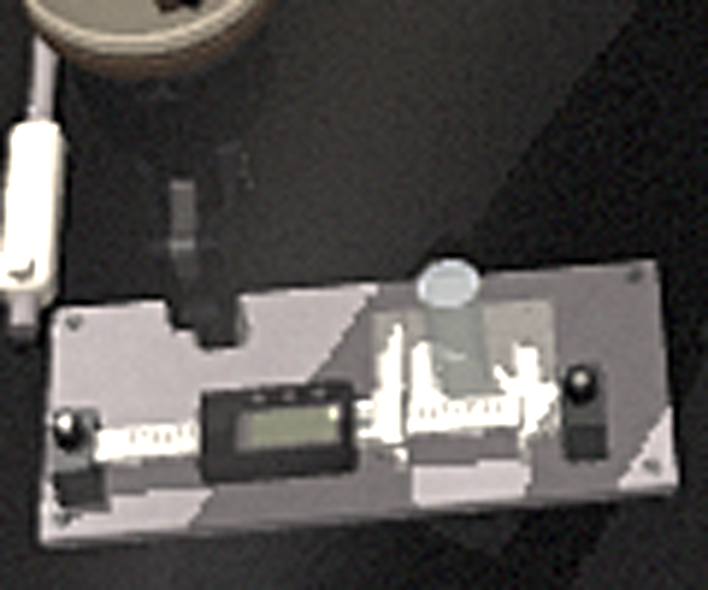

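Request:
send_rows(increments=[[0.8,0,0,0.4,0],[0.8,0,0,1.2,0],[0.8,0,0,2.2,0],[0.8,0,0,3.2,0],[0.8,0,0,4.0,0],[0.8,0,0,4.5,0],[0.8,0,0,4.8,0],[0.8,0,0,5.0,0],[0.8,0,0,5.15,0],[0.8,0,0,5.15,0]])

```text
time_s: 18.0
eef_pos: [0.548, -0.2451, 0.0342]
tcp_rot: [180.0, 0.0, 90.1]
ft_force: [-0.4, 1.2, 0.5]
grip_width: 0.801
```

Request:
send_rows(increments=[[0.7,0,0,0,0],[0.62,0,0,0,0],[0.56,0,0,0,0],[0.52,0,0,0,0],[0.48,0,0,0,0],[0.4,0,0,0,0],[0.4,0,0,0,0]], grip_force=30)

```text
time_s: 18.88
eef_pos: [0.5485, -0.2451, 0.0344]
tcp_rot: [179.9, 0.0, 90.1]
ft_force: [5.7, 0.9, 1.8]
grip_width: 0.486
```

Run:
```python
from h import *
go([.548,-.245,.031],90)
snap(15,(190,190,310,290))
```

```text
units [ 0.006 -0.022  0.137] spin 0.006 pos [ 0.5485 -0.2451  0.0344] rot [1.7993e+02 3.0000e-02 9.0060e+01] t 18.88 F [5.67 0.89 1.85] g 0.486
scene scale 5.9
```

View pics/crop15.png

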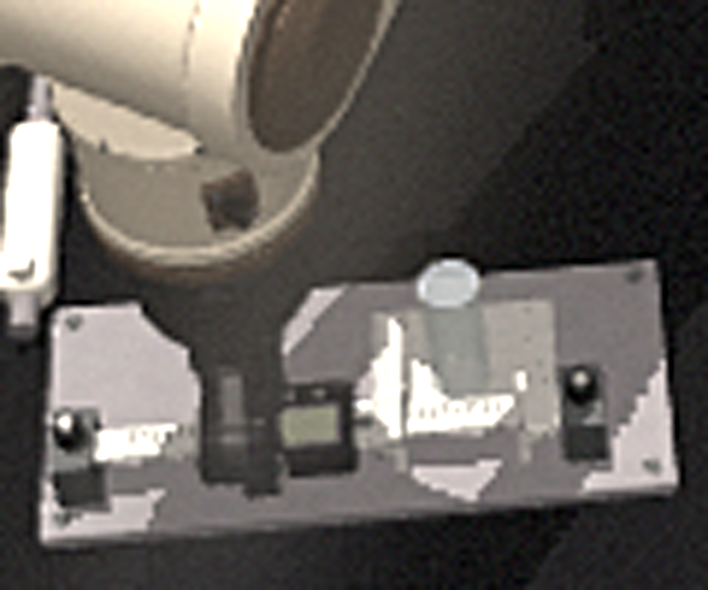

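Request:
send_rows(increments=[[0.4,0.05,0.01,0,0],[0.4,0.15,0.02,0,0],[0.4,0.27,0.02,0,0],[0.4,0.39,0.02,0,0],[0.4,0.51,0.02,0,0],[0.4,0.62,0.02,0,0],[0.4,0.68,0.02,0,0]])

```text
time_s: 19.8
eef_pos: [0.5486, -0.229, 0.0344]
tcp_rot: [180.0, 0.1, 90.1]
ft_force: [2.0, -7.9, 0.8]
grip_width: 0.485
```

Run:
```python
from h import *
go([.548,-.2451+.0255,.034],90)
snap(16,(220,210,300,280))
```

```text
units [ 0.375 -0.025  0.017] spin 0.006 pos [ 0.5486 -0.229   0.0344] rot [1.7996e+02 1.1000e-01 9.0060e+01] t 19.8 F [ 1.98 -7.89  0.8 ] g 0.485
scene scale 8.429
```

View pics/crop16.png

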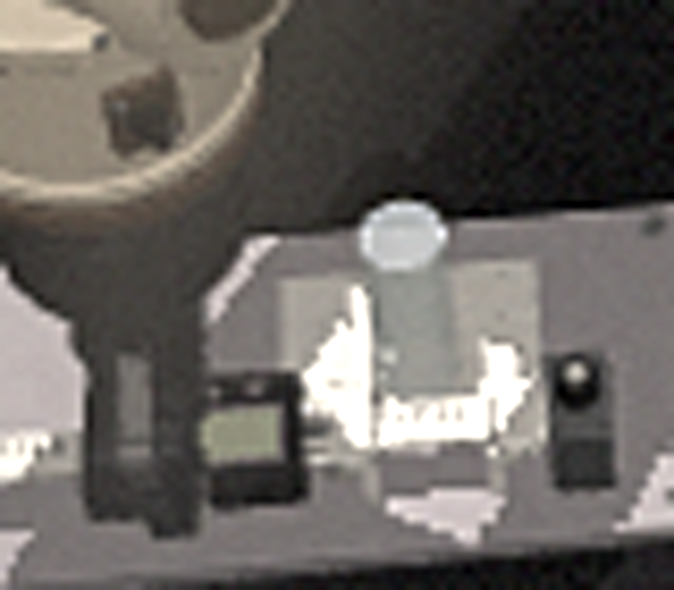

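Request:
send_rows(increments=[[0.4,0.06,0,0,0],[0.4,0.12,0,0,0]])

```text
time_s: 20.1
eef_pos: [0.5487, -0.2261, 0.0344]
tcp_rot: [180.0, 0.1, 90.1]
ft_force: [1.3, -7.5, 1.8]
grip_width: 0.484
```

Request:
send_rows(increments=[[0.4,0.04,0,0,0],[0.4,0.08,0,0,0]])

```text
time_s: 20.35
eef_pos: [0.5487, -0.2241, 0.0345]
tcp_rot: [180.0, 0.1, 90.1]
ft_force: [2.5, -7.9, 1.3]
grip_width: 0.485
```

Request:
send_rows(increments=[[0.4,0.04,0,0,0],[0.4,0.06,0,0,0]])

```text
time_s: 20.6
eef_pos: [0.5487, -0.2226, 0.0345]
tcp_rot: [180.0, 0.1, 90.1]
ft_force: [1.6, -7.9, 1.9]
grip_width: 0.483
```

Run:
```python
from h import *
go([.548,-.2451+.0255,.034],90)
snap(17,(220,210,300,280))
```

```text
units [ 0.118 -0.026  0.018] spin 0.005 pos [ 0.5487 -0.2226  0.0345] rot [1.7996e+02 1.1000e-01 9.0050e+01] t 20.6 F [ 1.56 -7.9   1.91] g 0.483
scene scale 8.429
```

View pics/crop17.png

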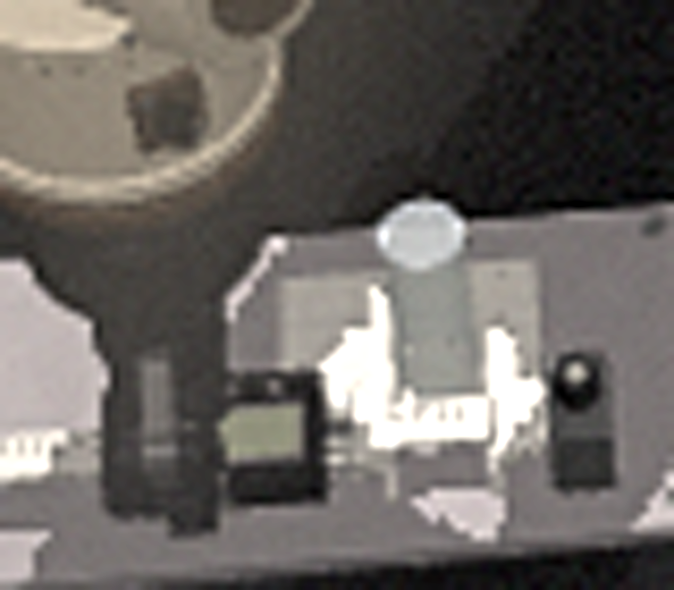

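Request:
send_rows(increments=[[0.4,0.02,0,0,0],[0.4,0.04,0,0,0]])

```text
time_s: 20.9
eef_pos: [0.5487, -0.2216, 0.0344]
tcp_rot: [180.0, 0.1, 90.1]
ft_force: [1.8, -7.1, 1.5]
grip_width: 0.482
```

```bash
cat > tr.py <<'E'
import sys
from h import *
k=sys.argv[1]
acc=np.mean([ctrl.capture("scene").astype(np.float32) for _ in range(2)],0);cv2.imwrite(f"pics/tr{k}.png",acc.astype(np.uint8))
o=ctrl.get_obs();print(o["time_s"],"y",o["eef_pos"].round(4),"F",o["ft_force"].round(2))
ref=cv2.imread("pics/scene17.png").astype(np.float32)
def sh(bx):
    x0,y0,x1,y1=bx;T=cv2.resize(ref[y0:y1,x0:x1],None,fx=8,fy=8,interpolation=cv2.INTER_CUBIC);S=cv2.resize(acc[y0-4:y1+4,x0-8:x1+8].astype(np.float32),None,fx=8,fy=8,interpolation=cv2.INTER_CUBIC)
    m=cv2.matchTemplate(S,T,cv2.TM_CCOEFF_NORMED);_,v,_,l=cv2.minMaxLoc(m);return (l[0]/8-8,l[1]/8-4,round(v,3))
print("celltop",sh((263,232,277,243)),"housing right end",sh((246,252,262,272)))
E
python3 tr.py a
```

```text
21.0 y [ 0.5487 -0.2215  0.0345] F [ 1.81 -6.63  1.12]
celltop (0.5, 0.0, 0.988) housing right end (0.25, 0.0, 0.982)
```

Request:
send_rows(increments=[[0.4,0.02,0,0,0],[0.4,0.04,0,0,0]])

```text
time_s: 21.25
eef_pos: [0.5486, -0.2206, 0.0344]
tcp_rot: [180.0, 0.1, 90.1]
ft_force: [1.1, -7.5, 1.0]
grip_width: 0.485
```

```bash
python3 tr.py b
```

```text
21.35 y [ 0.5487 -0.2205  0.0345] F [ 1.7  -7.11  0.83]
celltop (0.875, -0.125, 0.989) housing right end (0.75, 0.0, 0.982)
```

Request:
send_rows(increments=[[0.4,0.02,0,0,0],[0.4,0.04,0,0,0]])

```text
time_s: 21.6
eef_pos: [0.5487, -0.2197, 0.0345]
tcp_rot: [180.0, 0.1, 90.1]
ft_force: [1.5, -7.8, 0.7]
grip_width: 0.489
```

```bash
python3 tr.py c
```

```text
21.7 y [ 0.5487 -0.2196  0.0344] F [ 1.8  -7.29  1.18]
celltop (0.875, -0.125, 0.99) housing right end (1.0, 0.0, 0.981)
```

Request:
send_rows(increments=[[0.4,0.02,0,0,0],[0.4,0.04,0,0,0]])

```text
time_s: 21.95
eef_pos: [0.5487, -0.2187, 0.0344]
tcp_rot: [180.0, 0.1, 90.1]
ft_force: [1.7, -9.3, 1.2]
grip_width: 0.483
```

```bash
python3 tr.py d
```

```text
22.05 y [ 0.5487 -0.2187  0.0345] F [ 2.37 -9.19  1.02]
celltop (0.875, -0.125, 0.99) housing right end (1.375, -0.125, 0.975)
```

Request:
send_rows(increments=[[0.4,0.02,0,0,0],[0.4,0.04,0,0,0]])

```text
time_s: 22.3
eef_pos: [0.5487, -0.2178, 0.0345]
tcp_rot: [180.0, 0.1, 90.1]
ft_force: [1.3, -10.2, 1.1]
grip_width: 0.485
```

```bash
python3 tr.py e
python3 - <<'E'
import cv2,numpy as np
a=[cv2.resize(cv2.imread(f"pics/{n}.png")[230:280,245:300],None,fx=7,fy=7,interpolation=cv2.INTER_CUBIC) for n in("scene17","tre")]
cv2.imwrite("pics/cmp.png",np.hstack(a))
E
```

```text
22.4 y [ 0.5487 -0.2178  0.0345] F [ 1.17 -8.98 -0.62]
celltop (0.875, -0.125, 0.991) housing right end (1.75, -0.125, 0.979)
```

View pics/cmp.png

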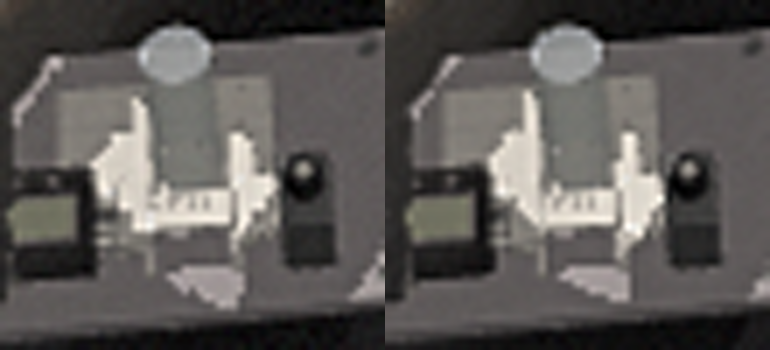

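Request:
send_rows(increments=[[0.4,0.02,0,0,0],[0.4,0.045,0,0,0]])

```text
time_s: 22.65
eef_pos: [0.5487, -0.2168, 0.0345]
tcp_rot: [180.0, 0.1, 90.1]
ft_force: [1.9, -11.0, 0.0]
grip_width: 0.485
```

```bash
python3 tr.py f
```

```text
22.75 y [ 0.5487 -0.2167  0.0345] F [ 2.63 -9.6   0.39]
celltop (0.875, -0.125, 0.991) housing right end (2.0, -0.125, 0.972)
```

Request:
send_rows(increments=[[0.5,0,0,0,0],[0.55,0,0,0,0],[0.65,0,0,0,0],[0.8,0,0,0,0],[0.8,0,0,0,0]])

```text
time_s: 23.38
eef_pos: [0.5484, -0.2154, 0.0341]
tcp_rot: [-180.0, 0.0, 90.1]
ft_force: [0.5, -0.2, 0.2]
grip_width: 0.798
```

```bash
python3 tr.py g
```

```text
23.475 y [ 0.5484 -0.2154  0.0341] F [-0.2   0.76 -0.4 ]
celltop (0.875, -0.125, 0.991) housing right end (2.125, -0.125, 0.962)
```

Request:
send_rows(increments=[[0.8,0,0,-0.3,0],[0.8,0,0,-0.9,0],[0.8,0,0,-1.8,0],[0.8,0,0,-2.8,0],[0.8,-0.5,0,-3.8,0],[0.8,-1.5,0,-4.8,0],[0.8,-2.5,0,-5.5,0],[0.8,-3.5,0,-6,0],[0.8,-4.5,0,-6,0],[0.8,-4.5,0,-6,0]])

```text
time_s: 24.72
eef_pos: [0.5482, -0.3295, 0.1837]
tcp_rot: [-180.0, 0.0, 90.0]
ft_force: [-0.8, 1.0, -0.9]
grip_width: 0.801
```

Run:
```python
from h import *
snap(18,(220,210,300,280))
a=cv2.imread("pics/scene18.png");b=ctrl.capture("scene");cv2.imwrite("pics/scene19.png",b)
print(np.abs(a[220:275,240:300].astype(float)-b[220:275,240:300]).mean())
```

```text
scene scale 8.429
2.663939393939394
```

View pics/crop18.png

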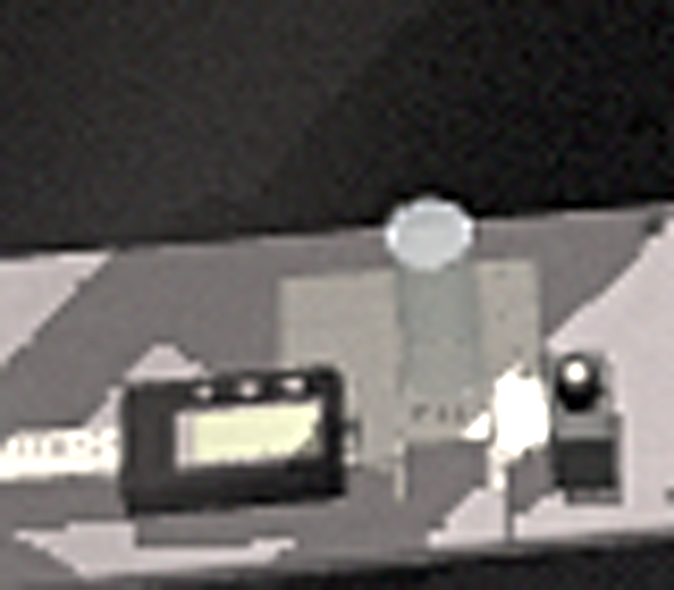

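View pics/scene18.png

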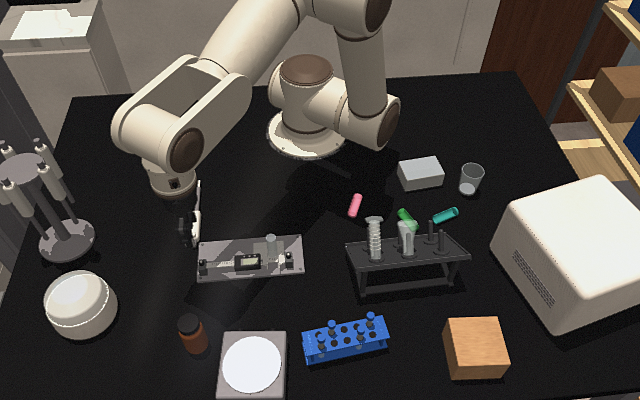

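Run:
```python
import cv2,numpy as np
A=cv2.imread("pics/scene0.png").astype(np.float32);B=((cv2.imread("pics/scene18.png").astype(np.float32)+cv2.imread("pics/scene19.png"))/2)
def sh(bx,r=14):
    x0,y0,x1,y1=bx;T=cv2.resize(A[y0:y1,x0:x1],None,fx=8,fy=8,interpolation=cv2.INTER_CUBIC);S=cv2.resize(B[y0-4:y1+4,x0-r:x1+r],None,fx=8,fy=8,interpolation=cv2.INTER_CUBIC)
    m=cv2.matchTemplate(S,T,cv2.TM_CCOEFF_NORMED);_,v,_,l=cv2.minMaxLoc(m);return l[0]/8-r,l[1]/8-4,v
print("housing",sh((222,252,253,274)), "R edge",sh((240,252,253,274)),"L edge",sh((221,252,232,274)))
print("prong",sh((253,262,262,272)))
a=[cv2.resize(I[245:285,220:275].astype(np.uint8),None,fx=13,fy=7,interpolation=cv2.INTER_CUBIC) for I in(A,B)]
cv2.imwrite("pics/cmp2.png",np.vstack(a))
```

```text
housing (10.625, -1.0, 0.9149677753448486) R edge (10.5, -1.0, 0.90656977891922) L edge (10.75, -0.875, 0.9177778959274292)
prong (9.625, -0.75, 0.8071633577346802)
```

View pics/cmp2.png

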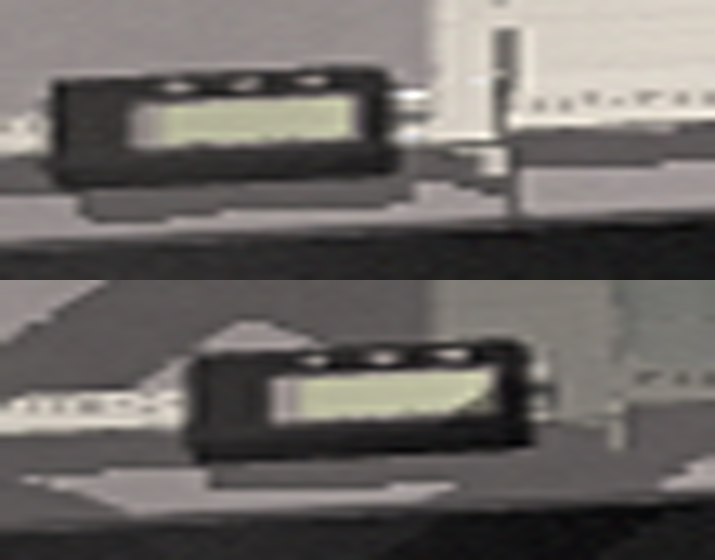

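```bash
python3 -c "
from plant import ctrl
print(ctrl.close_job())"
```

```text
the job is handed in; nothing more can be done
None
```

The job is handed in at about 25 s of the 58 s allowed. The cell stands mouth down on the stand base, held between both jaws. The sprung jaw has given by about 3 mm. No verdict was reported, so these are my own checks only.

**What I did**
- I gripped the cell at 20 N near its closed end and drew it off along the peg. I then turned it most of the way upright, using the peg tip inside the mouth.
- I set it on the base between the open jaws and straightened it by a light drag against the base, with about 7 N at most. Then I let it go.
- I pinched the slider at 30 N and slid it shut in small steps. The cell stopped moving at about 25 mm of travel, and I closed roughly 3 mm further before letting go.

**Last checks**
- **Jaw give:** four estimates put it between about 2.5 and 3.3 mm, well inside 1 to 6 mm.
  - Slider travel beyond contact gave 3.3 mm.
  - The image shift between housing and jaw gave 2.7 mm.
  - The visible housing gap gave 2.5 to 3 mm.
  - The push force rising from about 7.5 to 11 N gave about 3 mm.
- **Cell:** in the final pictures it looks upright and at rest, with both jaws on it. The other glassware and bench things look to be where they were.

**What disagreed**
- The two cameras differed by about 4 to 5 mm in y. I took the bias out by comparing with the gripper's known position.
- My first image estimate of the caliper opening, 50.5 mm, was too small. The contact point showed about 53 mm, so I stopped by contact and force rather than by the planned distance.
- After the peg step the cell was still leaning about 10 degrees, which is why I needed the drag on the base.

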